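# Close the shaker's clamp bar up by one hole

### The job

Switch the shaker's rotary isolator on the bench off first. Then pull up the index plunger on the shaker's clamp bar, slide the bar one hole closer to the two jars and let the pin drop fully home in that hole, leaving the jars and the photometer where they are. Keep the plunger knob gripped with the pin home, so that a colleague can tighten the end screws: you finish still holding it.

Things in the scene. Friction and masses are not known exactly. Their poses are not given: they have to be found in the camera images.
- isolator: grey rotary isolator enclosure screwed flat to the bench, 112 x 87 x 60 mm high, its handle on top; origin at the centre of its underside, x along its long side towards its cable gland, z up. It stands to the left or to the right of the shaker
- isolator_handle (a joint): angle of the isolator's handle, rad: 0 = off (the grip bar lies across the enclosure, along its y), 1.571 = on (the bar lies along the enclosure, its x); from above it turns clockwise to on and anticlockwise to off. Detents and end stops at both ends; once past half way a spring carries it the rest of the way (about 0.12 N m at most)
- isolator_grip (a point): point on the handle's turning axis, in its black grip bar (56 long, 14 thick, 38 mm high: from 61 to 99 mm above the bench, with a hub of 40 mm diameter round its lowest 6 mm); the point lies 87 mm above the bench. Turns with the handle: y along the bar, x across it
- shaker: white orbital shaker, standing still, with a square aluminium platform, 260 x 260 mm, top 98 mm above the bench; origin on the bench under the platform's centre, x towards the jars and the fixed rear bar (away from the control panel), z up. Down the middle of the platform, along x, runs a steel index rail 24 mm wide and 16 mm high with holes every 30 mm. Side rails at y = +-122 mm
- clamp_bar (a joint): where the clamp bar stands along the shaker's x, m: 0 in the hole it starts in, 0.030 in the next hole towards the jars (the one wanted), 0.060 the one after. At 0.030 the bar stands about 4 mm short of the jars. It slides only with the pin out, with about 2.5 N of friction
- crossbar_mid (a point): middle of the clamp bar's crossbar, which is 16 mm in diameter and lies along the shaker's y, its axis 138 mm above the bench and 18 mm ahead of the plunger (towards the jars). Behind it the bar's saddle (36 x 46 mm, top 134 mm above the bench) sits on the index rail; at its ends (y = +-122 mm) thumb screws reach up to 161 mm
- plunger (a joint): how far the plunger is pulled up, m: 0 = pin fully home, 0.014 = end stop. The pin, 8 mm with a round nose, reaches 10 mm into the rail: pull it over 10 mm to free the bar. Its spring pushes it home with 4 N (8 N fully up); let go between holes, it rides on the rail at about 0.009 and drops in where a hole comes under it. Holes are 11 mm long: the pinned bar has 1.5 mm of play each way
- plunger_knob (a point): centre of the plunger's black knob, an upright cylinder 28 mm in diameter and 30 mm high, centred on the clamp bar's saddle; 171 mm above the bench when the pin is home (knob from 156 to 186 mm, nothing wider than 26 mm round the stem between saddle and knob). Rises as the plunger is pulled
- next_hole (a point): centre of the wanted hole, at the top face of the index rail, 114 mm above the bench
- jar_left: glass sample jar with a black cap, 68 mm in diameter, 88 mm high, standing on the platform between clamp bar and rear bar at about y = +75 mm of the shaker; origin at the centre of its underside
- jar_right: the same kind of jar, at about y = -75 mm of the shaker
- photometer: black hand-held photometer lying on the bench on the side opposite the isolator, 160 x 80 x 60 mm high, to be left alone; origin at the centre of its underside

How it is judged:
On the way, in this order (a step that is already met when the one before it is completed fails the run):
1. the isolator is switched off, with the clamp bar still in its first hole (value of joint isolator_handle below 0.2 rad and value of joint clamp_bar below 0.005 m), for 0.2 s.
2. the plunger is pulled and the bar slides clear of its first hole (value of joint each of plunger, clamp_bar above 0.006 m).
3. the pin is home in the next hole (value of joint clamp_bar between 0.026 and 0.034 m and value of joint plunger below 0.0025 m), for 0.2 s.
At the end, for the whole second after the job is handed in: Isolator off (within 0.2 rad), clamp bar in the next hole (30 mm, within 4), pin home (within 2.5 mm), the knob still gripped by the fingers (over 3 N, its centre within 25 mm of the grasp point), both jars upright (0.1 rad) and within 12 mm of where they were (all of step 3 and value of joint isolator_handle below 0.2 rad and contact force between the fingers and plunger above 3 N and distance between the grasp point and plunger_knob below 0.025 m and distance of each of jar_left, jar_right from where it was at the start of the episode below 0.012 m and angle between each of jar_left, jar_right's own z axis and vertical below 0.1 rad); the arm keeps its last pose, push and grip.
It fails at once if the plunger is pulled or the bar moved while the isolator is on (value of joint isolator_handle above 0.6 rad and (value of joint plunger above 0.005 m or value of joint clamp_bar above 0.006 m)).
It fails at once if the bar goes well past the next hole (value of joint clamp_bar above 0.045 m).
It fails at once if a jar is knocked over or shoved (distance of any of jar_left, jar_right from where it was at the start of the episode above 0.02 m or angle between any of jar_left, jar_right's own z axis and vertical above 0.3 rad).
It fails at once if the photometer is knocked about (distance of photometer from where it was at the start of the episode above 0.03 m).
It also fails if it takes over 51 s, if anything falls off the work surface, if the arm or the gripper's body presses on something with over 40 N, if the wrist force passes 120 N, or if a joint passes its speed limit or range.

### The arm

A 7-joint arm with a two-finger parallel gripper is mounted at the origin on the work surface. World frame = base frame: x ahead of the robot, y to its left, z up, the work surface at z = 0. Lengths are in m, angles in rad, forces in N, time in s.
With the tool pointing down it reaches from about 0.4 to 0.925 m from the base axis. Payload 5.6 kg.
Tool frame: the origin (TCP) lies between the finger pads; the fingertips stand 22 mm ahead of it and the grasp point (between the pads) lies 3 mm ahead of it; z points along the fingers, y is the direction in which the jaws open and shut (so a half turn about z gives the same grasp; the last joint's range is limited). The gripper opens to 85 mm and grips with 20 to 120 N. Pads are 22 mm wide; open, the fingers measure 114 mm over their backs; the gripper's body (76 mm by 85 mm) begins 54 mm behind the grasp point. The pads swing forward as they close: fully open they stand 13 mm farther back than shut.
Start: joints at [-1.265, 0.468, -0.012, 1.603, 0.006, 1.071, -0.056], TCP at [0.222, 0.611, 0.222] pointing down, gripper open.
Joint ranges: [-2.53, 2.53], [-0.31, 2.02], [-1.57, 1.55], [0.28, 2.44], [-1.29, 4.43], [0.15, 1.84], [-2.92, 2.92]. Speed limits (rad/s): [2.57, 2.57, 3.14, 3.14, 3.14, 3.14, 3.14].

### API

Orientations are given as a rotation vector (axis times angle).
In Python, from station import env, read_camera, monitor gives the robot as it stands. Calls block until the motion is done:
- env.move_to(position, orientation): joint-space move of the TCP to a pose.
- env.move_straight(position, v=0.15, rot=None, threshold=None): straight line of the TCP; rot=None keeps the orientation; v is the mean speed in m/s. With threshold (N) it stops when the force on the tool has changed by that much, and returns True; else False.
- env.movej(angles): joint-space move.
- env.open_gripper() and env.grab(grasp_force=None): open the fingers fully, or close them until they stop; grasp_force is the grip in N (None keeps the last).
- env.hold(seconds).
- env.inverse_kinematics(position, orientation): joint angles nearest the present ones, or None.
- read_camera(name): name is "scene" or "top"; returns a dict with "image" (420x560x3 uint8, red, green, blue), "fov_y" (degrees; the focal length in pixels is half the picture's height over the tangent of half this angle, whatever the lens; pixels are square), "cx", "cy" (the principal point, pixels), "rvec" (rotation vector, rad) and "tvec" (3), from world to camera coordinates, as OpenCV has them. Camera axes: x right, y down, z forward; pixel columns grow to the right and rows downward; lengths in m; the calibration is good to about 2 mm. A picture is of the moment at which its call begins. There is no depth.
A pose or a line that the arm cannot do raises env.MotionError and nothing moves.
- env.close_job(): hands the job in, once; it reports no verdict.
Readings, each from a call of its own:
- monitor.get_t(): time.
- monitor.get_q(): joint angles.
- monitor.get_qd(): joint speeds.
- monitor.get_tau(): joint torques, N m.
- monitor.get_position(): TCP position.
- monitor.get_orientation(): TCP orientation.
- monitor.get_force(): force on the tool from outside, world axes, zero at the start.
- monitor.get_moment(): the same for the moment, N m.
- monitor.get_gripper_width(): opening from 0.0 (shut) to 1.0 (fully open).
Only numpy, scipy, OpenCV 4.12 (cv2) and the standard library are available. Lean on these libraries where they do the work, as an engineer would, in place of code of your own. Each camera call takes 0.05 s, during which the arm holds its last target.

## Working session

There is one attempt and no reset: what is moved stays moved. The work goes in short steps, each a Python script; the robot and the scene stay as the last script left them, time stands still between calls to the robot, and variables do not carry over. Pictures are saved under pics/ and viewed, and the job is handed in when it is done.

```bash
mkdir -p pics; ls
python3 - <<'E'
from station import env, read_camera, monitor
import cv2
for n in("scene","top"):
    c=read_camera(n); cv2.imwrite(f"pics/{n}0.png",c["image"][:,:,::-1])
    print(n,c["fov_y"],c["cx"],c["cy"],c["rvec"],c["tvec"])
print(monitor.get_t(),monitor.get_position(),monitor.get_orientation())
E
```

```text
pics
scene 53.14308274175138 279.349241482438 207.8151659273052 [ 0.97119369  2.53518434 -0.96864066] [ 0.43902158 -0.22270667  1.34449983]
top 57.903702866142204 274.81109038982567 208.958637954053 [ 2.13186142 -2.08817312  0.19885334] [0.00206564 0.60902387 0.90259822]
0.1 [0.22204803 0.61034883 0.22132702] [-5.45188470e-01 -3.09376915e+00  2.50386643e-03]
```

View pics/scene0.png

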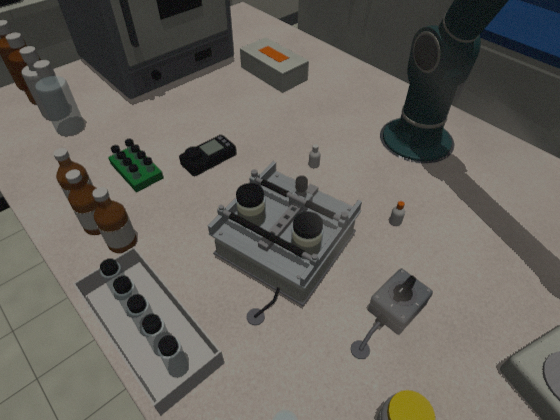

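View pics/top0.png

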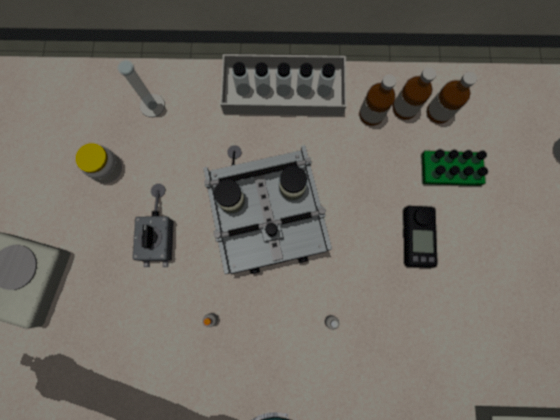

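The top view shows the shaker at about (268,212), its knob at (271,229), the isolator at (153,240) on the left (+y) and the photometer at (421,237). I'll zoom in on these.

```bash
cat > h.py <<'E'
import numpy as np, cv2
from station import env, read_camera, monitor
def cam(n):
    c=read_camera(n); R=cv2.Rodrigues(np.array(c["rvec"],float))[0]; t=np.array(c["tvec"],float)
    f=c["image"].shape[0]/2/np.tan(np.radians(c["fov_y"])/2)
    return dict(img=c["image"],R=R,t=t,f=f,cx=c["cx"],cy=c["cy"])
def ray(c,u,v):
    d=c["R"].T@np.array([(u-c["cx"])/c["f"],(v-c["cy"])/c["f"],1]); return -c["R"].T@c["t"],d/np.linalg.norm(d)
def onz(c,u,v,z):
    o,d=ray(c,u,v); return o+d*(z-o[2])/d[2]
def tri(a,pa,b,pb):
    o1,d1=ray(a,*pa);o2,d2=ray(b,*pb)
    s=np.linalg.lstsq(np.c_[d1,-d2],o2-o1,rcond=None)[0]
    p,q=o1+s[0]*d1,o2+s[1]*d2
    return (p+q)/2,np.linalg.norm(p-q)
def proj(c,P):
    x=c["R"]@np.array(P)+c["t"]; return c["f"]*x[:2]/x[2]+[c["cx"],c["cy"]]
def crop(img,x0,y0,w,h,k,name):
    cv2.imwrite(name,cv2.resize(img[y0:y0+h,x0:x0+w,::-1],None,fx=k,fy=k,interpolation=cv2.INTER_CUBIC))
E
python3 - <<'E'
from h import *
a=cam("top");b=cam("scene")
A=cv2.convertScaleAbs(a["img"],alpha=1.8);B=cv2.convertScaleAbs(b["img"],alpha=1.8)
crop(A,195,140,140,140,4,"pics/t_sh.png"); crop(A,120,170,70,105,5,"pics/t_iso.png")
crop(B,200,150,170,150,4,"pics/s_sh.png"); crop(B,360,260,80,80,6,"pics/s_iso.png")
print(a["f"],-a["R"].T@a["t"],-b["R"].T@b["t"])
E
```

```text
379.6019917882684 [4.16891060e-01 4.39666567e-04 1.00588247e+00] [1.03933765 0.49528637 0.85116781]
```

View pics/t_sh.png

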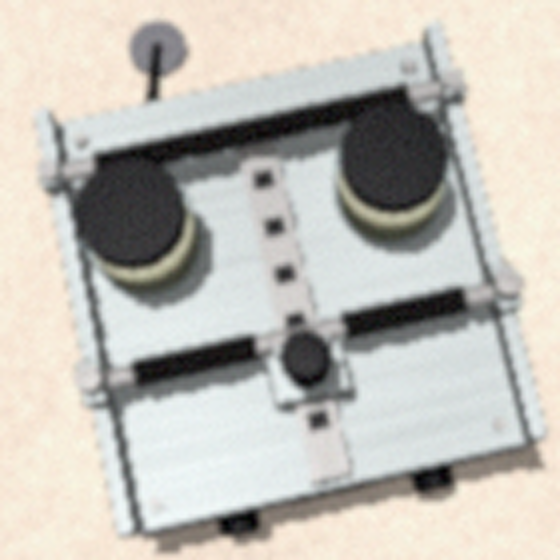

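View pics/t_iso.png

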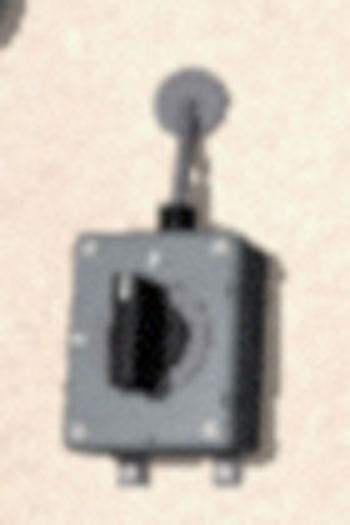

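View pics/s_sh.png

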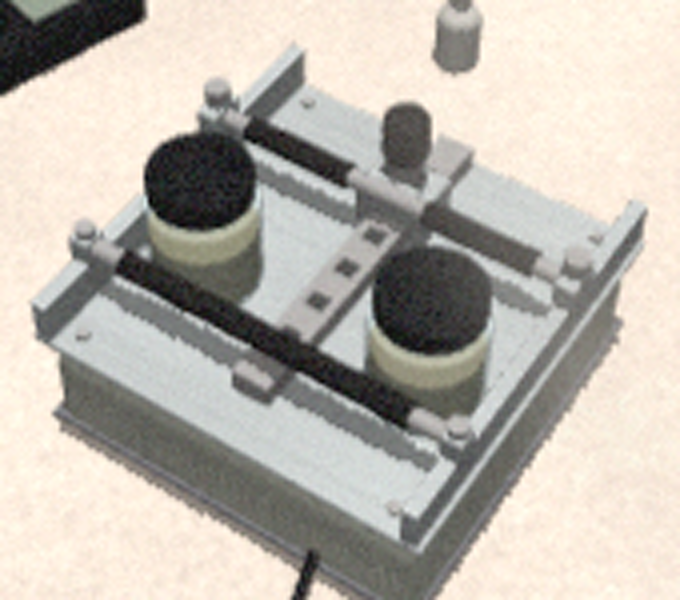

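View pics/s_iso.png

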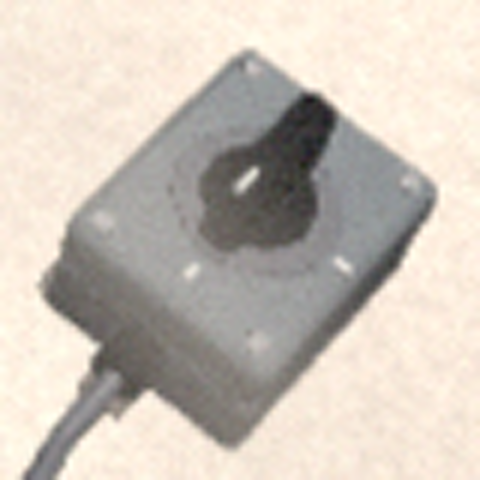

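The shaker crop shows index holes at crop (264,180), (275,227), (286,273) and (319,420), with the knob at (306,356). On the isolator, the corner screws are at crop (90,247), (221,247), (210,430) and (78,431). The bar lies along the gland axis, so it is on.

Run:
```python
from h import *
a=cam("top");b=cam("scene")
def P(x,y,x0,y0,k): return (x+.5)/k-.5+x0,(y+.5)/k-.5+y0
T=lambda x,y,z:onz(a,*P(x,y,195,140,4),z)
H=[T(x,y,.114) for x,y in((264,180),(275,227),(286,273),(319,420))]
for h in H: print("hole",h)
d=H[0]-H[3]; print("spacing",np.diff(H,axis=0), np.linalg.norm(d),"yaw",np.arctan2(d[1],d[0]))
# knob by dark mask in top, and tri
g=a["img"].max(2); m=np.zeros_like(g); m[215:245,258:285]=g[215:245,258:285]<50
n,l,s,c=cv2.connectedComponentsWithStats(m); print(s,c)
print("knob top from top", T(306,354,.171), "scene", onz(b,*P(407,138,200,150,4),.171))
print(tri(a,P(306,356,195,140,4),b,P(407,138,200,150,4)))
# thumb screws of clamp bar ends z~.155
for x,y in((95,385),(508,290)): print("end",T(x,y,.155))
for x,y in((135,214),(394,158)): print("cap",T(x,y,.186))
I=lambda x,y,z:onz(a,*P(x,y,120,170,5),z)
S=[I(x,y,.06) for x,y in((90,247),(221,247),(210,430),(78,431))]
for s in S: print("screw",s)
print("iso c",np.mean(S,axis=0), "dir",[np.arctan2(*(v[1::-1])) for v in (S[0]-S[3],S[1]-S[2])],[np.arctan2(*(v[1::-1]))-np.pi/2 for v in (S[0]-S[1],S[3]-S[2])])
J=lambda x,y,z:onz(b,*P(x,y,360,260,6),z)
Q=[J(x,y,.06) for x,y in((253,68),(410,183),(258,341),(103,218))]
for s in Q: print("scrS",s)
print(np.mean(Q,axis=0))
# bar top z=.099 ends in top crop
for x,y in((125,280),(125,378)): print("bar",I(x,y,.099))
```

```text
hole [0.65781496 0.04966931 0.114     ]
hole [0.62861225 0.04216884 0.114     ]
hole [0.60039462 0.03478025 0.114     ]
hole [0.51251267 0.01304155 0.114     ]
spacing [[-0.02920271 -0.00750046  0.        ]
 [-0.02821763 -0.00738859  0.        ]
 [-0.08788196 -0.0217387   0.        ]] 0.14984775122663682 yaw 0.24693502757731345
[[     0      0    560    420 235030]
 [   267    219      4      2      6]
 [   281    218      4      7     22]
 [   266    223     12     14    131]
 [   258    225      2      6      7]
 [   273    239      1      1      1]
 [   273    244      3      1      3]] [[279.5052121  209.48638897]
 [268.5        219.66666667]
 [282.86363636 221.        ]
 [271.40458015 229.53435115]
 [258.14285714 227.71428571]
 [273.         239.        ]
 [274.         244.        ]]
knob top from top [0.54295567 0.02026434 0.171     ] scene [0.54364711 0.0226194  0.171     ]
(array([0.54199208, 0.020565  , 0.16845511]), np.float64(0.0006933379089472913))
end [0.52529225 0.13936336 0.155     ]
end [ 0.58454381 -0.09365029  0.155     ]
cap [0.61745139 0.11693584 0.186     ]
cap [ 0.65246825 -0.02671758  0.186     ]
screw [0.57627766 0.36249959 0.06      ]
screw [0.57760594 0.29576875 0.06      ]
screw [0.48516608 0.29383918 0.06      ]
screw [0.48328991 0.35974304 0.06      ]
iso c [0.5305849  0.32796264 0.06      ] dir [np.float64(0.02963550196472159), np.float64(0.02087075135027709)] [np.float64(0.019902371000227292), np.float64(0.02846059913366905)]
scrS [0.48623976 0.29229081 0.06      ]
scrS [0.48400756 0.35995358 0.06      ]
scrS [0.57509053 0.36135122 0.06      ]
scrS [0.57729036 0.29536843 0.06      ]
[0.53065705 0.32724101 0.06      ]
bar [0.55382325 0.32899897 0.099     ]
bar [0.50631172 0.32469598 0.099     ]
```

Holes 30 mm apart put the knob at (0.542, 0.0205) and the next hole at (0.571, 0.028), with shaker yaw 0.247. The triangulated knob height is 0.168 against a nominal 0.171. The isolator axis is at (0.5305, 0.3275) with yaw 0.025, and both views agree on it to 1 mm. Next I switch it off.

```bash
cat >> h.py <<'E'
def down(psi):  # tool down, jaws along world angle psi
    p=(psi+np.pi/2)/2; return np.pi*np.array([np.cos(p),np.sin(p),0])
def st(s=""):
    print(s,round(monitor.get_t(),2),np.round(monitor.get_position(),4),"F",np.round(monitor.get_force(),1),"M",np.round(monitor.get_moment(),2),"w",round(monitor.get_gripper_width(),3))
E
python3 - <<'E'
from h import *
from scipy.spatial.transform import Rotation as R
yaw=.025
for psi in (yaw+np.pi/2,yaw-np.pi/2):
    q=env.inverse_kinematics([.5305,.3275,.15],down(psi))
    print(psi,None if q is None else np.round(q,3))
for s in(.247+np.pi/2,.247-np.pi/2):
    print("knob",np.round(env.inverse_kinematics([.542,.0205,.20],down(s)),3))
q=env.inverse_kinematics([.5305,.3275,.15],down(yaw+np.pi/2))
for p in(yaw+np.pi,yaw): print(np.round(env.inverse_kinematics([.5305,.3275,.15],down(p)),3))
print(np.round(monitor.get_q(),3))
E
```

```text
1.5957963267948965 [-0.629  0.5    0.03   1.734 -0.018  0.908  1.004]
-1.5457963267948966 [-1.064  0.56   0.628  1.764 -0.395  0.947 -1.819]
knob [-0.381  0.315  0.342  1.909 -0.129  0.939  1.84 ]
knob [-0.707  0.37   0.758  1.928 -0.308  0.962 -1.128]
[-0.393  0.524 -0.288  1.716  0.179  0.927  2.415]
[-0.851  0.511  0.328  1.75  -0.2    0.914 -0.414]
[-1.265  0.468 -0.012  1.603  0.006  1.071 -0.056]
```

Run:
```python
from h import *
yaw=.025; o=down(yaw+np.pi/2)
env.move_to([.5305,.3275,.15],o); st("above")
hit=env.move_straight([.5305,.3275,.0925],v=.08,threshold=8); st(f"down {hit}")
if not hit:
    env.grab(40); st("grip")
    c=cam("scene"); crop(c["img"],320,180,160,150,4,"pics/grip_iso.png")
```

```text
above 1.87 [0.5297 0.3292 0.1502] F [0.8 0.3 0.5] M [ 0.12 -0.01 -0.01] w 1.005
down False 2.73 [0.5309 0.3277 0.0928] F [ 0.1 -0.5  0.2] M [-0.   -0.04  0.02] w 0.995
grip 3.5 [0.5305 0.3275 0.0925] F [-0.7  0.7  0.1] M [-0.01 -0.05  0.01] w 0.003
```

View pics/grip_iso.png

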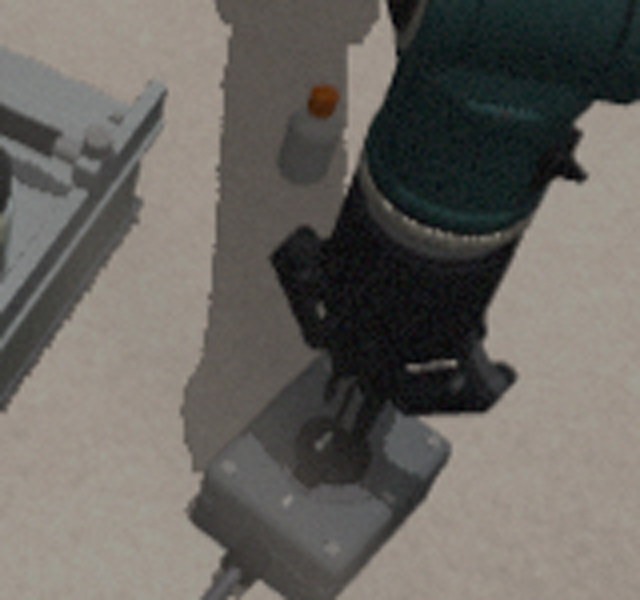

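The gripper closed fully (w=0.003), so the bar isn't between the pads. The scene crop shows the fingertips at about (350,400), with the handle and its white mark at (325,440) in front of them. I'll check that with a closer look.

Run:
```python
from h import *
a=cam("top");b=cam("scene")
B=cv2.convertScaleAbs(b["img"],alpha=2.2)
crop(B,360,255,80,75,8,"pics/g1.png")
crop(cv2.convertScaleAbs(a["img"],alpha=2),110,180,100,100,6,"pics/g2.png")
def P(x,y,x0,y0,k): return (x+.5)/k-.5+x0,(y+.5)/k-.5+y0
print(tri(a,P(125,287,120,170,5),b,P(245,180,360,260,6)))
print(tri(a,P(125,385,120,170,5),b,P(318,97,360,260,6)))
for z in(.061,.099): 
  for s in(-.028,0,.028): print(z,s,(proj(b,[.5305+s,.3275,z])-[360,255])*8, (proj(a,[.5305+s,.3275,z])-[120,170])*5)
```

```text
(array([0.55100951, 0.32851992, 0.09766561]), np.float64(0.0015121776072109622))
(array([0.50365625, 0.32479093, 0.09603264]), np.float64(0.0015214124263090776))
0.061 -0.028 [403.57397308 240.65619277] [143.11547424 391.56390379]
0.061 0 [340.46087134 301.22234565] [148.01964498 335.79568326]
0.061 0.028 [275.56210717 363.5021    ] [152.86678028 280.67604643]
0.099 -0.028 [437.54509112 164.00808851] [116.47031967 383.81531623]
0.099 0 [372.87124477 225.43761123] [121.73600782 325.82750166]
0.099 0.028 [306.307274   288.66244147] [126.93798198 268.5413304 ]
```

View pics/g1.png

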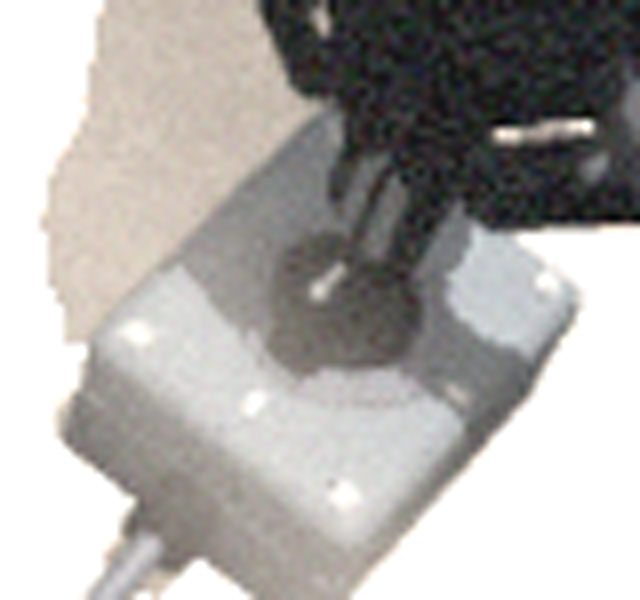

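View pics/g2.png

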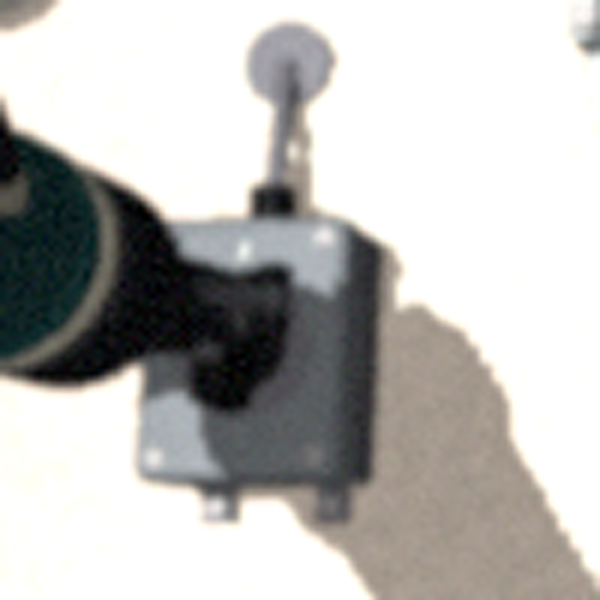

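The closer view shows a gap between the two fingers at about (370,205), so they may be straddling the bar after all. I'll re-read the width and probe gently sideways: the force will show which it is.

Run:
```python
from h import *
for i in range(3): st("w"); env.hold(.05)
p=np.array([.5305,.3275,.0925])
h=env.move_straight(p+[0,.003,0],v=.03,threshold=15); st(f"probe+y {h}")
env.move_straight(p,v=.03); st("back")
```

```text
w 3.65 [0.5305 0.3275 0.0925] F [-0.4  1.1  0.3] M [-0.01  0.09 -0.02] w -0.004
w 3.7 [0.5305 0.3275 0.0925] F [-0.6 -0.   0.3] M [ 0.05  0.04 -0.02] w -0.001
w 3.75 [0.5305 0.3275 0.0925] F [ 0.6 -0.   0.1] M [-0.04  0.03 -0.01] w 0.002
probe+y False 4.05 [0.5304 0.3309 0.0925] F [-0.3 -1.  -0.1] M [ 0.    0.03 -0.03] w -0.002
back 4.3 [0.5306 0.327  0.0925] F [-0.9  0.5 -0.4] M [ 0.02 -0.08 -0.02] w -0.001
```

Run:
```python
from h import *
b=cam("scene");a=cam("top")
g=lambda i:(255*(i/255.)**.45).astype(np.uint8)
crop(g(b["img"]),375,240,60,65,9,"pics/g3.png"); crop(g(a["img"]),120,205,60,60,9,"pics/g4.png")
print((proj(b,[.5305,.3275,.0895])-[375,240])*9,(proj(b,[.5305,.3275,.0705])-[375,240])*9,(proj(b,[.5305,.3275,.1435])-[375,240])*9, [(proj(b,[.5305+s,.3275+s*.025,.099])-[375,240])*9 for s in(-.028,.028)])
print(monitor.get_orientation(), down(.025+np.pi/2))
```

```text
[275.14445992 410.44683037] [256.91711718 453.06757744] [330.30880421 281.45679606] [array([354.75907534, 317.61043648]), array([212.0897155 , 461.75756978])]
[-3.89390973e-02  3.14127538e+00  2.92522043e-05] [-0.03926889  3.14134722  0.        ]
```

View pics/g3.png

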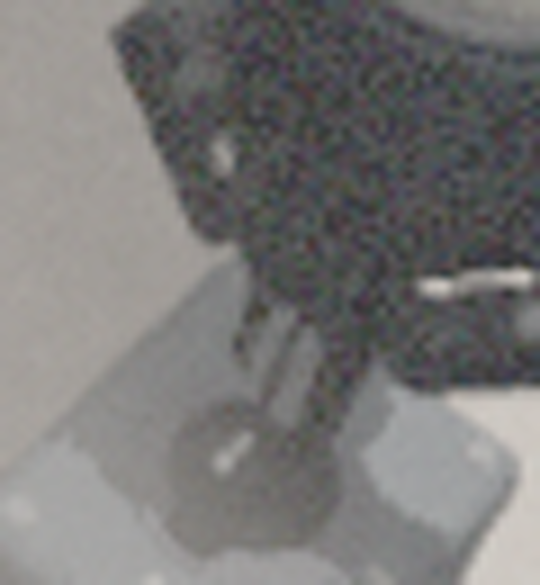

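View pics/g4.png

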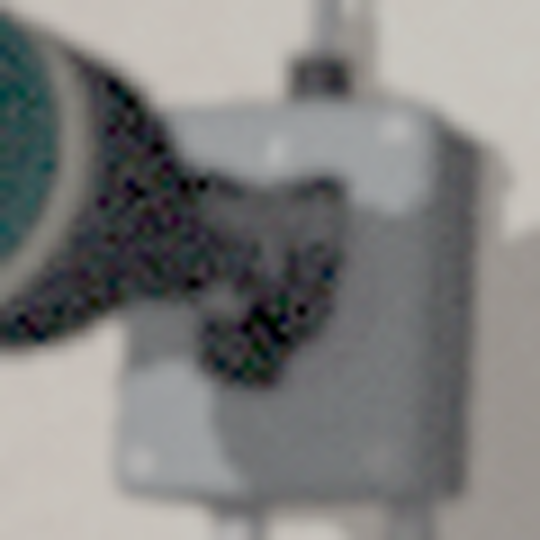

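Run:
```python
from h import *
b=cam("scene")
for x in(.5415,.5195):
  for y in (.3275-.012,.3275,.3275+.012):
    for z in(.0705,.0895,.12): print(x,round(y,4),z,np.round((proj(b,[x,y,z])-[375,240])*9))
env.open_gripper(); st("open")
b=cam("scene");a=cam("top")
g=lambda i:(255*(i/255.)**.45).astype(np.uint8)
crop(g(b["img"]),375,240,60,65,9,"pics/g5.png"); crop(g(a["img"]),120,205,60,60,9,"pics/g6.png")
```

```text
0.5415 0.3155 0.0705 [187. 447.]
0.5415 0.3155 0.0895 [204. 405.]
0.5415 0.3155 0.12 [233. 333.]
0.5415 0.3275 0.0705 [228. 480.]
0.5415 0.3275 0.0895 [246. 438.]
0.5415 0.3275 0.12 [276. 367.]
0.5415 0.3395 0.0705 [270. 514.]
0.5415 0.3395 0.0895 [289. 472.]
0.5415 0.3395 0.12 [320. 401.]
0.5195 0.3155 0.0705 [244. 393.]
0.5195 0.3155 0.0895 [262. 350.]
0.5195 0.3155 0.12 [292. 278.]
0.5195 0.3275 0.0705 [285. 426.]
0.5195 0.3275 0.0895 [304. 383.]
0.5195 0.3275 0.12 [335. 311.]
0.5195 0.3395 0.0705 [327. 459.]
0.5195 0.3395 0.0895 [346. 416.]
0.5195 0.3395 0.12 [379. 345.]
open 5.23 [0.5305 0.3275 0.0925] F [-0.6  0.2 -0. ] M [-0.02  0.01 -0.02] w 1.0
```

View pics/g5.png

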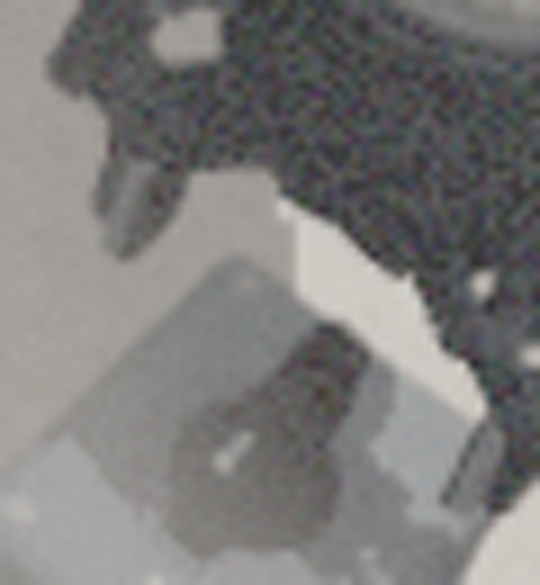

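View pics/g6.png

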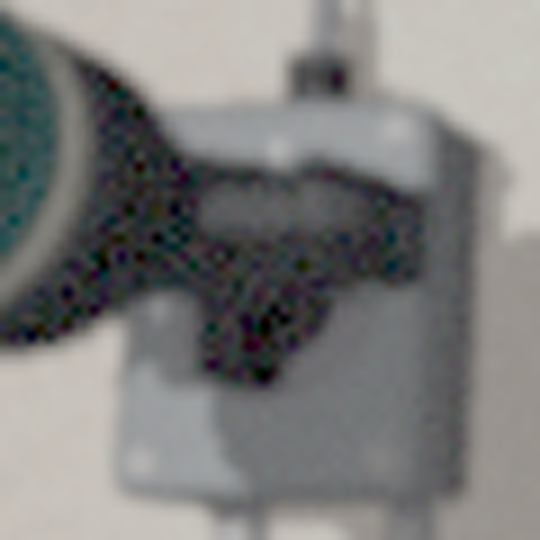

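Run:
```python
from h import *
b=cam("scene")
for x in (.5415,.5305,.5195):
  for y in(.285,.37):
    print(x,y,[np.round((proj(b,[x,y,z])-[375,240])*9).tolist() for z in (.0705,.0835,.1,.12)])
a=cam("top")
g=lambda i:(255*(i/255.)**.45).astype(np.uint8)
crop(g(b["img"]),330,150,150,150,5,"pics/g7.png")
```

```text
0.5415 0.285 [[85.0, 365.0], [95.0, 335.0], [109.0, 297.0], [125.0, 249.0]]
0.5415 0.37 [[379.0, 602.0], [393.0, 574.0], [411.0, 537.0], [434.0, 491.0]]
0.5305 0.285 [[114.0, 338.0], [124.0, 309.0], [138.0, 270.0], [155.0, 222.0]]
0.5305 0.37 [[407.0, 573.0], [422.0, 545.0], [440.0, 508.0], [464.0, 462.0]]
0.5195 0.285 [[142.0, 313.0], [153.0, 283.0], [167.0, 244.0], [184.0, 196.0]]
0.5195 0.37 [[435.0, 545.0], [450.0, 516.0], [469.0, 479.0], [493.0, 433.0]]
```

View pics/g7.png

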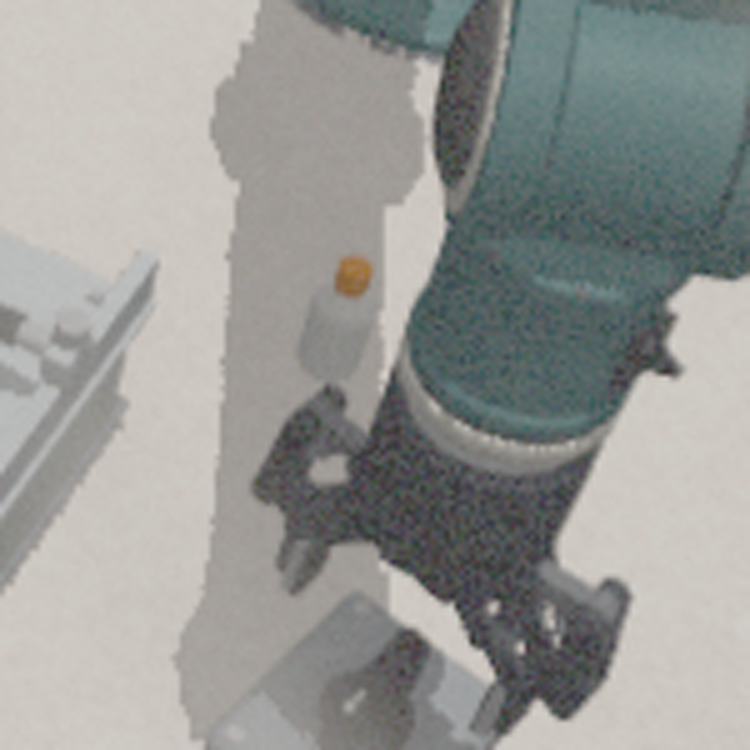

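The images put the fingertips at about z = 0.105 when shut, above the bar's top at 0.099, not at the 0.0705 that the pose reading implies. I'll measure the offset by touch: shut fingers lowered gently onto the bar's top.

Run:
```python
from h import *
env.grab(20)
h=env.move_straight([.5305,.3275,.0625],v=.02,threshold=5); st(f"touch {h}")
b=cam("scene")
g=lambda i:(255*(i/255.)**.45).astype(np.uint8)
crop(g(b["img"]),375,240,60,65,9,"pics/g8.png")
```

```text
touch True 6.66 [0.5306 0.3276 0.09  ] F [-0.7 -0.3  5. ] M [-0.07  0.16 -0.03] w -0.004
```

View pics/g8.png

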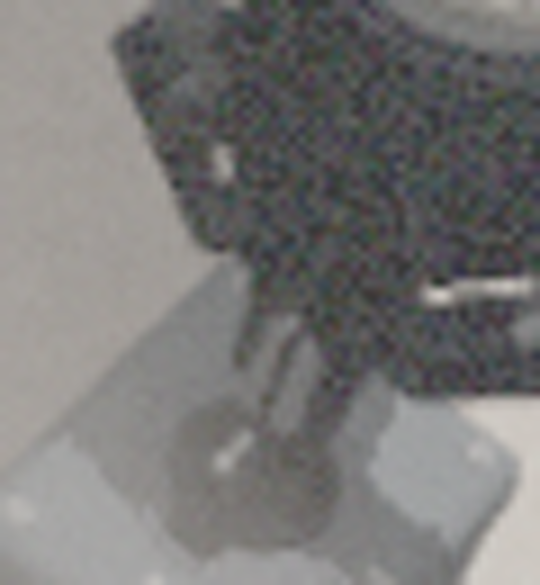

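Contact came at a reading of 0.090 with the bar's top at 0.099. The true tips are therefore about 31 mm higher than the reading implies (shut tip z ≈ reading + 0.009), and the camera says the same. Horizontally the tool agrees to 1–2 mm. I'll use the corrected height from here, re-grip lower and turn.

Run:
```python
from h import *
x,y=.5305,.3275
env.move_straight([x,y,.10],v=.1)
env.open_gripper()
h=env.move_straight([x,y,.062],v=.06,threshold=8); st(f"down {h}")
if not h:
    env.grab(40); st("grip")
    if monitor.get_gripper_width()>.08:
        q=np.array(monitor.get_q()); n=6
        for i in range(1,n+1):
            q2=q.copy(); q2[6]+=i/n*np.pi/2; env.movej(q2); st(i)
b=cam("scene")
g=lambda i:(255*(i/255.)**.45).astype(np.uint8)
crop(g(b["img"]),360,210,90,100,7,"pics/g9.png")
```

```text
down False 8.53 [0.5307 0.3276 0.0621] F [ 0.5  0.4 -0.1] M [ 0.05 -0.01 -0.02] w 1.001
grip 9.18 [0.5306 0.3277 0.0623] F [ 0.2 -0.   2.4] M [-0.04  0.07  0.26] w 0.155
1 9.54 [0.5305 0.3278 0.0623] F [-0.4  0.1  1.1] M [ 0.09  0.   -0.08] w 0.156
2 9.9 [0.5305 0.3279 0.0623] F [0.1 1.3 0.7] M [ 0.21  0.09 -0.07] w 0.159
3 10.26 [0.5304 0.328  0.0623] F [ 0.1  0.8 -0.2] M [0.38 0.15 0.01] w 0.155
4 10.62 [0.5303 0.3281 0.0623] F [-1.5  1.4  0.3] M [0.5  0.27 0.03] w 0.158
5 10.97 [0.5302 0.3281 0.0622] F [-1.   1.7  0.4] M [0.63 0.47 0.11] w 0.155
6 11.33 [0.5301 0.3281 0.0623] F [-2.5  2.   1.4] M [0.7  0.65 0.06] w 0.155
```

View pics/g9.png

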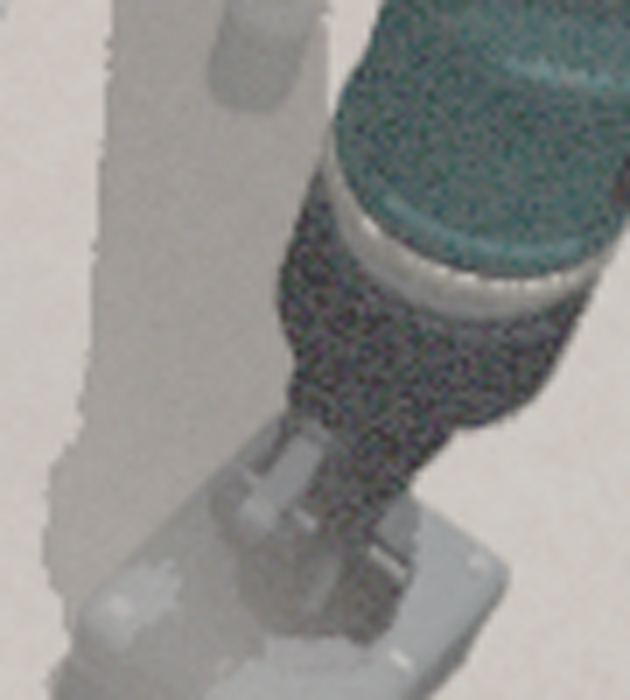

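The handle followed (w=0.155, matching the 14 mm bar), and the white mark is now at crop (390,560), on the +y side. I'll release, move over the knob and check the handle.

Run:
```python
from h import *
env.open_gripper()
env.move_straight([.5303,.3278,.20],v=.2)
psi=.247+np.pi/2
env.move_to([.542,.0205,.20],down(psi)); st("above knob"); print(np.round(monitor.get_q(),2))
a=cam("top");b=cam("scene")
g=lambda i:(255*(i/255.)**.6).astype(np.uint8)
crop(g(b["img"]),360,260,80,80,5,"pics/i1.png"); crop(g(b["img"]),200,90,180,160,4,"pics/k1.png")
```

```text
above knob 14.09 [0.542  0.0221 0.1996] F [-0.3 -0.  -0.6] M [-0.03 -0.05 -0.03] w 1.001
[-0.43  0.32  0.4   1.91 -0.15  0.94  1.86]
```

View pics/i1.png

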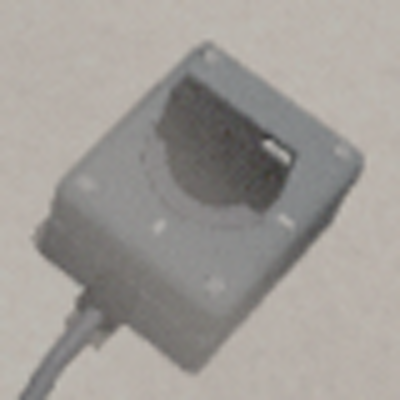

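View pics/k1.png

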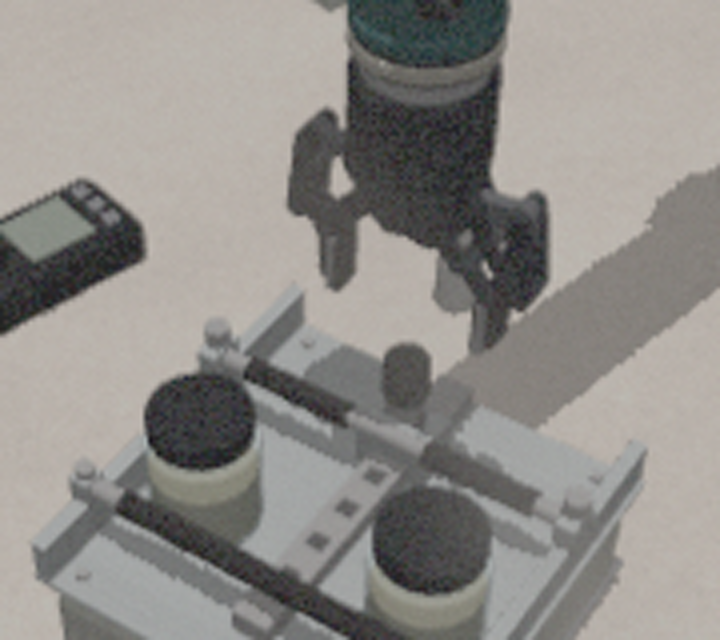

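The isolator bar now lies across the enclosure, so it is off, and the jaws straddle the knob. Next I descend (reading 0.144, tips ≈0.153) and grip.

Run:
```python
from h import *
h=env.move_straight([.542,.0205,.144],v=.07,threshold=8); st(f"down {h}")
if not h:
    env.grab(60); st("grip"); env.hold(.2); st("held")
b=cam("scene")
g=lambda i:(255*(i/255.)**.6).astype(np.uint8)
crop(g(b["img"]),240,130,120,110,6,"pics/k2.png")
```

```text
down False 15.14 [0.5424 0.0204 0.1443] F [-0.4 -0.3  0.1] M [ 0.03 -0.03 -0.02] w 1.002
grip 15.72 [0.5421 0.0207 0.1444] F [-1.8  2.   3.8] M [ 0.15  0.25 -0.05] w 0.313
held 15.92 [0.5421 0.0207 0.1444] F [-2.1  0.4  6. ] M [ 0.24  0.38 -0.02] w 0.308
```

View pics/k2.png

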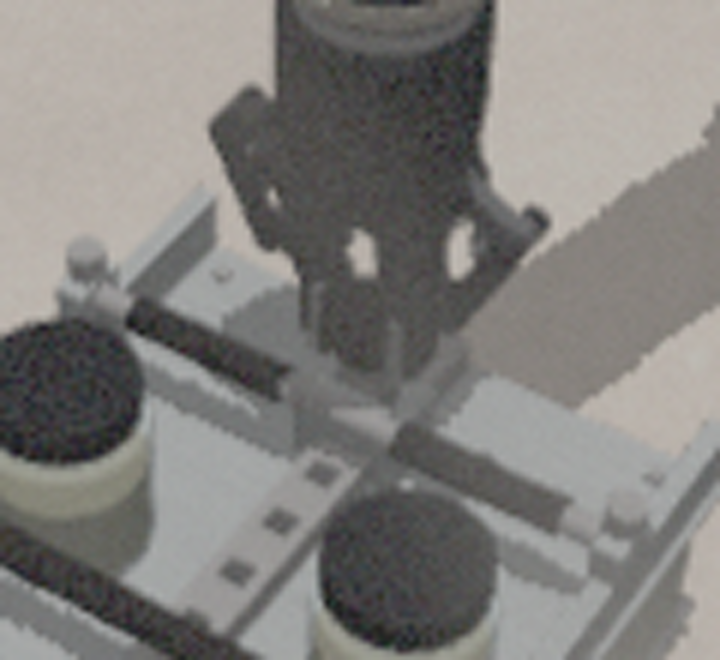

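The knob is gripped (w≈0.31, about 27 mm). Now I pull up 12.5 mm and watch the force.

Run:
```python
from h import *
p=np.array([.542,.0205,.144])
for dz in(.004,.008,.0125):
    env.move_straight(p+[0,0,dz],v=.03); st(dz)
```

```text
0.004 16.25 [0.5418 0.0206 0.1474] F [ 1.2  1.4 -4.7] M [ 0.28 -0.35  0.02] w 0.315
0.008 16.53 [0.5415 0.0206 0.1517] F [ 0.   1.3 -7.2] M [ 0.22 -0.2  -0.01] w 0.31
0.0125 16.83 [0.5415 0.0205 0.1563] F [-1.   1.6 -7.2] M [ 0.22 -0.02  0.02] w 0.311
```

The pulling force fits the spring (7 N up to 12 mm). Now I slide toward the jars, with a check after 6 mm.

Run:
```python
from h import *
p=np.array([.542,.0205,.1570]); u=np.array([np.cos(.247),np.sin(.247),0])
for s in(.006,.029):
    h=env.move_straight(p+s*u,v=.03,threshold=15); st(f"{s} {h}")
    if h: break
b=cam("scene")
g=lambda i:(255*(i/255.)**.6).astype(np.uint8)
crop(g(b["img"]),240,130,120,110,6,"pics/k3.png")
```

```text
0.006 False 17.18 [0.5477 0.0221 0.1567] F [-1.7  0.1 -8.3] M [ 0.3   0.3  -0.01] w 0.316
0.029 False 18.1 [0.5706 0.0279 0.1572] F [-0.4  2.4 -7.7] M [0.54 0.21 0.02] w 0.311
```

View pics/k3.png

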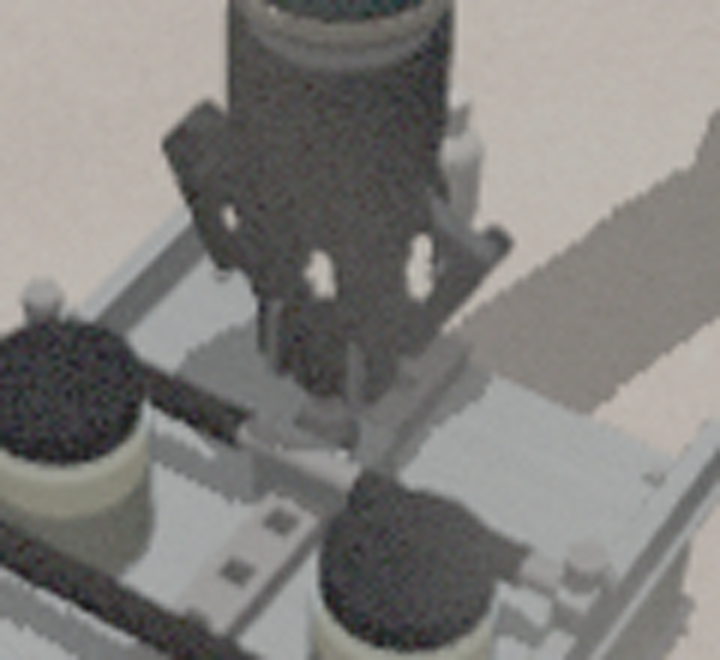

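The bar followed the knob: one hole fewer shows ahead of it, and the jars have not moved. Now I lower the pin, stopping on force if it isn't over the hole.

Run:
```python
from h import *
p=np.array([.542,.0205,0])+.029*np.array([np.cos(.247),np.sin(.247),0])
for z in(.1535,.150,.1465,.1435):
    h=env.move_straight([p[0],p[1],z],v=.02,threshold=14); st(f"{z} {h}")
    if h: break
```

```text
0.1535 False 18.48 [0.5706 0.0279 0.1537] F [-0.   2.9 -7. ] M [ 0.74  0.02 -0.01] w 0.312
0.15 False 18.8 [0.5706 0.0278 0.1502] F [ 0.3  3.7 -6.6] M [ 0.9  -0.08  0.02] w 0.307
0.1465 False 19.12 [0.5705 0.0278 0.1466] F [ 1.9  5.2 -4.7] M [ 0.91 -0.26  0.02] w 0.308
0.1435 True 19.36 [0.5707 0.028  0.1444] F [-0.3 -0.3  3.8] M [ 0.06  0.17 -0.02] w 0.309
```

The spring pull continued well below the riding height. The pin then bottomed at 0.1444, the same height as the original gripped-home pose. Final check by force, image and a small slide wiggle.

Run:
```python
from h import *
u=np.array([np.cos(.247),np.sin(.247),0])
p=np.array([.542,.0205,0])+.029*u
env.move_straight([p[0],p[1],.1438],v=.02); st("press")
for s in(.004,0.):
    env.move_straight(np.array([p[0],p[1],.1438])+s*u,v=.02,threshold=12); st(f"wiggle {s}"); print("along",np.dot(monitor.get_force(),u))
env.hold(.3); st("rest")
a=cam("top");b=cam("scene")
g=lambda i:(255*(i/255.)**.6).astype(np.uint8)
crop(g(b["img"]),190,130,250,210,3,"pics/f1.png"); crop(g(a["img"]),110,130,240,160,3,"pics/f2.png")
```

```text
press 19.63 [0.5707 0.0279 0.1444] F [0.2 4.5 3.6] M [ 0.77  0.04 -0.18] w 0.311
wiggle 0.004 19.98 [0.5736 0.0286 0.1444] F [-4.3  4.1  6.9] M [ 0.6   0.7  -0.06] w 0.307
along -3.1782805131990153
wiggle 0.0 20.33 [0.5706 0.0278 0.1444] F [0.2 4.5 5.3] M [ 0.83 -0.07 -0.09] w 0.312
along 1.329961381391733
rest 20.63 [0.5706 0.0278 0.1444] F [0.2 5.  6.4] M [ 0.9  -0.05 -0.09] w 0.31
```

View pics/f1.png

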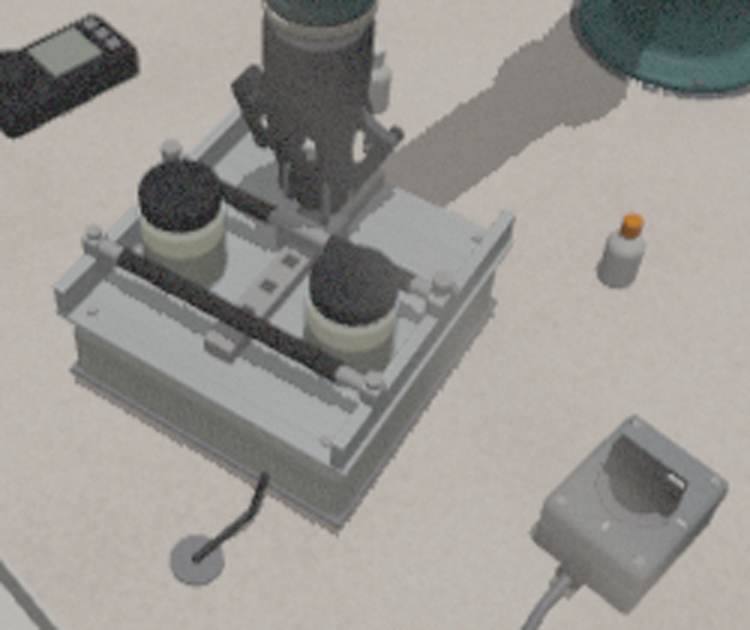

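View pics/f2.png

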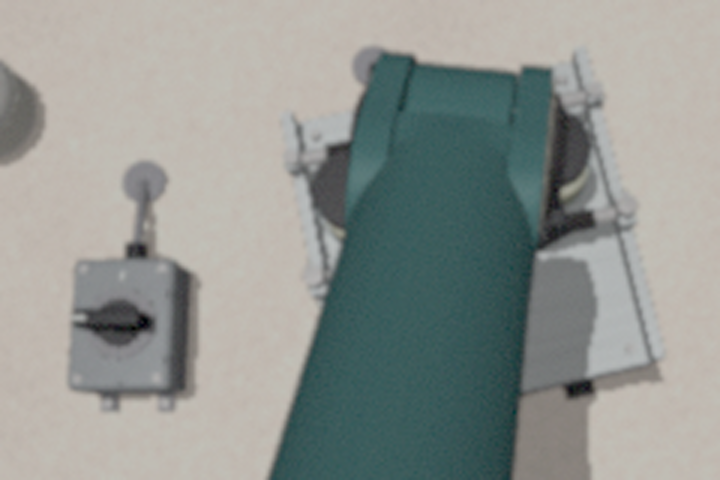

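The isolator is off and the jars stand upright. I'll measure the bar's shift from its right thumb screw, now at f2 (625,213) and at first at t_sh (508,290), and compare the jars and photometer with the start images.

Run:
```python
from h import *
a=cam("top");b=cam("scene")
A=(255*(a["img"]/255.)**.6).astype(np.uint8)
crop(A,285,140,60,80,8,"pics/f3.png")
A0=cv2.imread("pics/top0.png")[:,:,::-1]; crop((255*(A0/255.)**.6).astype(np.uint8),285,140,60,80,8,"pics/f3_0.png")
o=[cv2.imread(p) for p in("pics/f3_0.png","pics/f3.png")]; cv2.imwrite("pics/f4.png",cv2.resize(np.hstack(o),None,fx=.8,fy=.8))
S0=cv2.imread("pics/scene0.png")[:,:,::-1]
for nm,i0,i1,(x,y,w,h) in(("photo",A0,a["img"],(398,200,45,75)),("jarL cap scene",S0,b["img"],(290,205,45,25)),("jarR top",S0,b["img"],(230,180,40,45))):
    c=[]
    for i in(i0,i1):
        m=(i[y:y+h,x:x+w].max(2)<45).astype(np.uint8); M=cv2.moments(m,True); c.append((M["m10"]/M["m00"],M["m01"]/M["m00"],M["m00"]))
    print(nm,np.round(c,2).tolist())
```

```text
photo [[20.17, 34.12, 1371.0], [20.04, 33.75, 1301.0]]
jarL cap scene [[16.58, 15.49, 467.0], [16.15, 15.86, 455.0]]
jarR top [[18.87, 19.16, 749.0], [18.59, 19.87, 717.0]]
```

View pics/f4.png

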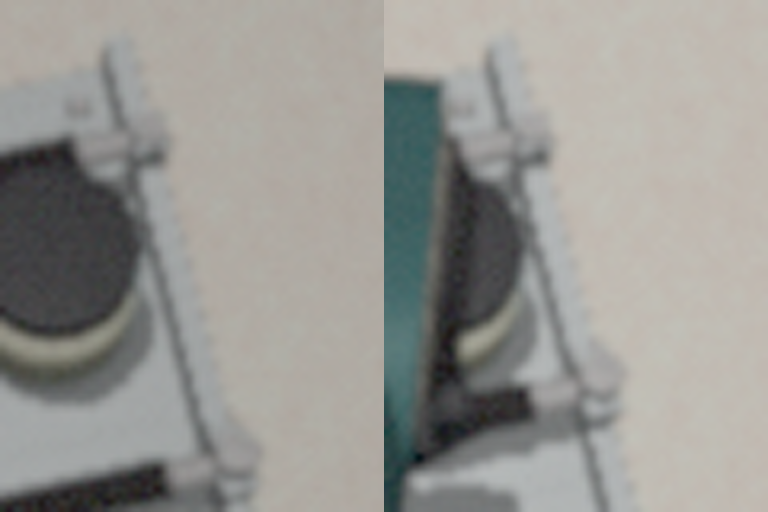

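Everything agrees: the bar shifted about 28–30 mm, the jars and photometer are unmoved, and the pin is home. One concern is left: if the 31 mm height discrepancy lies in the fingers and not in the reading, the nominal grasp point is about 30 mm below the knob's centre. Re-gripping 10 mm higher keeps it within 25 mm either way, and the spring holds the pin home meanwhile.

Run:
```python
from h import *
u=np.array([np.cos(.247),np.sin(.247),0]); n=np.array([-u[1],u[0],0])
p=np.array([.542,.0205,0])+.029*u
env.open_gripper(); st("open")
env.move_straight([p[0],p[1],.154],v=.05); st("up")
b=cam("scene"); crop((255*(b["img"]/255.)**.6).astype(np.uint8),240,110,120,120,6,"pics/r1.png")
env.grab(60); env.hold(.3); st("grip")
env.move_straight([p[0],p[1],.1535],v=.02); env.hold(.3); st("rest")
b=cam("scene"); crop((255*(b["img"]/255.)**.6).astype(np.uint8),240,110,120,120,6,"pics/r2.png")
cv2.imwrite("pics/r.png",cv2.resize(np.hstack([cv2.imread("pics/r1.png"),cv2.imread("pics/r2.png")]),(800,400)))
```

```text
open 21.44 [0.57   0.0274 0.1437] F [0.2 0.5 0.9] M [ 0.02 -0.02 -0.01] w 0.996
up 21.79 [0.5705 0.0277 0.1546] F [-0.1  0.1  0.4] M [-0.02 -0.04 -0.03] w 1.002
grip 22.72 [0.5701 0.0278 0.1542] F [-1.2  1.1  2.9] M [ 0.31  0.29 -0.01] w 0.306
rest 23.27 [0.5704 0.0279 0.1541] F [-1.3  2.3  7. ] M [ 0.33  0.56 -0.05] w 0.305
```

View pics/r.png

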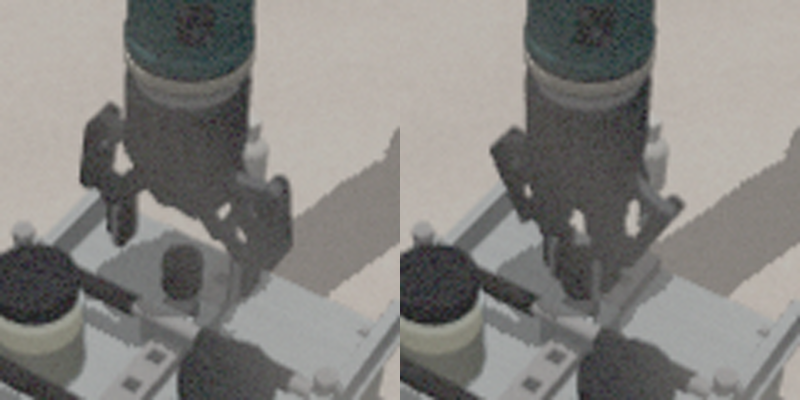

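Run:
```python
from h import *
b=cam("scene")
for z in(.171,.180): print(z,(proj(b,[.5706,.028,z])-[240,110])*3.333)
st()
env.close_job()
```

```text
0.171 [181.43214063 270.0064081 ]
0.18 [181.82622565 260.67188528]
 23.37 [0.5703 0.0278 0.1541] F [-2.3  1.4  8.1] M [ 0.33  0.48 -0.05] w 0.309
the job is handed in; nothing more can be done
```

I switched the isolator off, moved the clamp bar one hole towards the jars, let the pin drop home, and handed the job in at about 23 s with the knob still gripped. The job reports no verdict, so what follows is from my own checks.

**Last checks:**
- **Isolator:** its bar lies across the enclosure in both camera views, so it is off.
- **Clamp bar and pin:** with the fingers open, the knob appeared at crop pixel (182,270). The prediction for a pin fully home in the next hole was (181,270). The bar's end screw had shifted about 28 mm in the top view, within measuring error of 30 mm. In a 4 mm sideways test the arm moved 3 mm against about 3 N, which doesn't by itself prove the pin was locked.
- **Grip:** the gripper was set to 60 N, with a width reading of 0.31 (about 26 mm against the 28 mm knob). The arm presses down with about 7–8 N, which keeps the pin home.
- **Jars and photometer:** all three moved less than 1 pixel between the first and last pictures.

**What disagreed:**
- **Tool height:** the fingertips were about 31 mm higher than the stated tool geometry implies. My first grip on the isolator therefore closed on air above its bar. I measured the offset by touching the bar and corrected for it.
- **Grasp point:** I don't know whether the height reading or the finger length is wrong. I re-gripped the knob 10 mm higher, so its centre is within 25 mm of the grasp point either way (about 10 or 20 mm).

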